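# Roll down a fresh label and bring the magnifier over it

### The job

The bottle lying on the rubber pad of the label-pressing station has a fresh label. Press the label down by rolling the bottle along the pad, pushing its side and never lifting it, and let it come to rest squarely on the line near the far end of the pad, without running past it. Then swing the magnifier over the bottle, fully to its stop; leave the standing bottle, jar and label roll next to the station undisturbed.

Things in the scene. Friction and masses are not known exactly. Their poses are not given: they have to be found in the camera images.
- bottle_mid (a point): Centre of the loose dropper bottle (white cap) lying on the pad, half-way along its 92 mm length, on its axis. Body 33 mm in diameter, 75 mm long, then the cap, 26 mm in diameter; 40 to 80 g. z axis: from foot to cap (cap towards the robot); x and y turn as it rolls; x is up at the start. One turn is 104 mm of rolling. Pushed at 5 cm/s and left it stops within about 5 mm; faster, it runs further.
- finish_line (a point): Middle of the thin white line across the black pad, on the pad's top (14 mm above the worktop). x: along the line; y: rolling direction, from the start to the line; z up. The bottle starts at y = -115 to -145 mm. The pad is 84 mm wide in x and ends 36 mm past the line. A foot fence, 12 mm higher than the pad, runs along it from x = 46 to 51 mm; the bottle's foot starts 2 to 10 mm off it.
- lens_arm (a joint): Angle (rad) of the swing magnifier about its upright post: 0 = at its stop, lens straight over the line; grows as it swings aside in the rolling direction, 1.75 at most. It stays where it is left; turning it takes about 0.04 N m (0.3 N at the handle).
- lens_pivot (a point): Vertical hinge axis of the magnifier at the top of its post, 89 mm to the +x side of the line's middle, 70 mm above the worktop. Axes as for the line. At angle q the arm points from here along (-cos q, sin q) in the line's x, y. The cap here, 78 mm above the worktop, is the station's highest part.
- lens_handle (a point): Middle of the magnifier's handle: a level round black rod, 11 mm thick, 36 mm long, pointing straight away from the pivot; this point is 141 mm from the pivot, 70 mm above the worktop. Its x axis points along the arm towards the pivot. Lens ring: 68 mm across, 7 mm thick, centred 85 mm from the pivot, same height.
- standing_bottle: Bystander: dropper bottle 33 mm in diameter, 92 mm tall, standing on the worktop left of the station. Origin: centre of its foot.
- jar: Bystander: squat jar with a black lid, 44 mm in diameter, 35 mm tall, standing on the worktop left of the station. Origin: centre of its foot.
- labels: Bystander: roll of labels 68 mm in diameter, 29 mm tall, lying flat on the worktop in front of the station. Origin: centre of its underside.
- station: The fixed station: grey plate 180 mm (x) by 236 mm (y), top 10 mm above the worktop, with the pad, the foot fence on its far side and the magnifier's post behind the fence. Axes as for the line; origin on the worktop, 55 mm before the line in y.
Not all that is in view belongs to the job. What is shaped like the part that bears bottle_mid but blue is not meant.

How it is judged:
On the way, in this order (a step that is already met when the one before it is completed fails the run):
1. rolled half a turn on the pad (the bottle's own x axis, up at the start, points down) (angle between bottle_mid's own x axis and vertical above 2.4 rad and z of bottle_mid in the frame of finish_line below 0.022 m), for 0.02 s.
2. rolled a whole turn on the pad (its x axis is up again, or nearly) (angle between bottle_mid's own x axis and vertical below 0.9 rad and z of bottle_mid in the frame of finish_line below 0.022 m), for 0.02 s.
3. the bottle rests on the line, let go, with the magnifier still aside (y of bottle_mid in the frame of finish_line between -0.008 and 0.008 m and linear speed of bottle below 0.01 m/s and contact force between the fingers and bottle below 0.05 N and value of joint lens_arm above 0.4 rad), for 0.3 s.
At the end, for the whole second after the job is handed in: The bottle, rolled at least a whole turn, lies on the pad, its middle within 8 mm of the line in the rolling direction, its axis within 0.2 rad of the line; the magnifier, swung in after the bottle came to rest there, stands within 0.08 rad of its stop; both at rest (y of bottle_mid in the frame of finish_line between -0.008 and 0.008 m and x of bottle_mid in the frame of finish_line between -0.03 and 0.02 m and z of bottle_mid in the frame of finish_line below 0.022 m and angle between the z axis of bottle_mid and the x axis of finish_line, either way round below 0.2 rad and value of joint lens_arm below 0.08 rad and linear speed of bottle below 0.01 m/s and velocity of joint lens_arm between -0.05 and 0.05 rad/s); the robot touches nothing.
It fails at once if the bottle is lifted more than about 8 mm off the pad (z of bottle_mid in the frame of finish_line above 0.025 m).
It fails at once if the bottle runs past the line by more than 15 mm (y of bottle_mid in the frame of finish_line above 0.015 m).
It fails at once if the standing bottle, the jar or the label roll is shifted more than 20 mm or tipped over (distance of any of standing_bottle, jar, labels from where it was at the start of the episode above 0.02 m or angle between any of standing_bottle, jar's own z axis and vertical above 0.5 rad).
It also fails if it takes over 56 s, if anything falls off the work surface, if the arm or the gripper's body presses on something with over 40 N, if the wrist force passes 120 N, or if a joint passes its speed limit or range.

### The arm

A 6-joint arm with a two-finger parallel gripper is mounted at the origin on a cart in front of the work surface, level with it; the furniture and walls round the work are solid. World frame = base frame: x ahead of the robot, y to its left, z up, the work surface at z = 0. Lengths are in m, angles in rad, forces in N, time in s.
With the tool pointing down it reaches from about 0.375 to 0.975 m from the base axis. Payload 3.8 kg.
Tool frame: the origin (TCP) lies at the very end of the fingers, on their centre line; the grasp point (between the pads) lies behind it (bot.grasp_offset is the z of the grasp point in the tool frame, in m); z points along the fingers, x is the direction in which the jaws open and shut, and the axes are right-handed (so a half turn about z gives the same grasp; the last joint's range is limited). The gripper opens to 88 mm and grips with 3 to 60 N. Pads are 18 mm wide; open, the fingers measure 123 mm over their backs; the gripper's body (75 mm by 187 mm) begins 45 mm behind the grasp point.
Start: joints at [1.147, 0.264, 1.604, -0, 1.274, -0.037], TCP at [0.255, 0.625, 0.239] pointing down, gripper open.
Joint ranges: [-2.63, 2.63], [-0.94, 2.18], [0.31, 2.57], [-1.31, 4.45], [0, 2.66], [-2.55, 2.55]. Speed limits (rad/s): [2.57, 2.57, 3.14, 3.14, 3.14, 3.14].

### API

Orientations are given as a rotation vector (axis times angle).
In Python, from cell import bot gives the robot as it stands.
- The arm moves only by the shell command python3 -m crank 'ROWS' [OPENING] [FORCE]. ROWS is JSON, a list that holds one entry, the list of rows, each a list of 4 numbers: the shift along the tool's x, y, z in mm, then the turn about the tool's z in degrees. In form: [[[dx, dy, dz, twist], ...]]. A call has 1 to 8 rows; each row is the pose to reach, as a shift and turn from the pose measured when the call began, along the tool's axes at that moment; what a row does not reach only later rows make up. A row lasts 1/10 s, in which the tool goes at most 50 mm and 8.59 degrees, less where a joint would pass 70% of its speed; a pose out of reach is approached as far as the arm can. A call with a gripper value outside its range is refused whole. OPENING is the finger opening in mm, from 0 to 88.1, set as the call begins (- or left out, the last holds). The fingers move at their own pace and stop on an object; FORCE is the grip in N (left out, the last holds). Time passes only in rows, so rows that repeat a pose let the fingers close. It gives the time, the measured TCP pose, the force and the opening at its end, in the units of the state.
- bot.get_obs(): the state, without advancing time (a new reading comes with each control period).
- bot.snapshot(name): name is "scene" or "top" or "wrist"; returns a dict with "img" (400x640x3 uint8, red, green, blue), "range_z" (400x640 float32, m along the optical axis (not along the pixel's ray), 0 where there is no reading), "mtx" (3x3 intrinsics, pixels), "world_from_camera" (4x4, takes a point from camera to world coordinates). Camera axes: x right, y up, looking along -z (the intrinsics and any distortion apply to the point x, -y, -z); pixel columns grow to the right and rows downward; lengths in m; the calibration is good to about 2 mm. A picture is of the moment at which its call begins.
- bot.job_done(): hands the job in, once; it reports no verdict.
Trained networks look in the newest picture that a camera, given by its name, has taken for a name from the list of things; names that differ only in an ending like _2 or _b are one class to them, and where a whole thing is asked for, a point or a joint stands for the part that bears it (a point fixed in the world has none). Each returns a list of dicts, best first, with "confidence" (0 to 1); they miss things now and then, are a little off and sometimes report something else, mostly with a low value. They report only what shows in the picture. A call takes as long as a camera call. They do not tell look-alikes from the thing itself.
- bot.silhouettes(camera, name): "pixels" (400x640 bool, what is visible of it) and "rect" ([left, top, right, bottom] in pixels, round what is visible of it).
- bot.spot_point(camera, name): "position" ([column, row] in pixels: a listed point, or the origin of a listed thing).
The state is a dict: "time_s": time; "joints": joint angles; "joint_velocities": joint speeds; "effort": joint torques, N m; "position": TCP position; "eef_rot": TCP orientation; "contact_force": force on the tool from outside, world axes, zero at the start; "wrist_torque": the same for the moment, N m; "grip_width": finger opening in m.
Only numpy, scipy, OpenCV 4.12 (cv2) and the standard library are available. Lean on these libraries where they do the work, as an engineer would, in place of code of your own. Each camera call takes 0.05 s, during which the arm holds its last target. There are 200 camera calls.

## Working session

There is one attempt and no reset: what is moved stays moved. The work goes in short steps, Python scripts to look and compute and a shell command to move; the robot and the scene stay as the last step left them, time stands still between calls to the robot, and variables do not carry over. Pictures are saved under pics/ and viewed, about 8 in all and at most 12, crops included, and the job is handed in when it is done.

```bash
mkdir -p pics; cat > h.py <<'E'
import numpy as np, cv2
from cell import bot
from scipy.spatial.transform import Rotation as R
def look(c,name=None):
    s=bot.snapshot(c)
    if name: cv2.imwrite(f'pics/{name}.png',s['img'][:,:,::-1])
    return s
def ray(s,p):
    K=s['mtx'];T=s['world_from_camera']
    d=np.array([(p[0]-K[0,2])/K[0,0],-(p[1]-K[1,2])/K[1,1],-1.])
    return T[:3,3],T[:3,:3]@d
def at_z(s,p,z):
    o,d=ray(s,p);return o+d*(z-o[2])/d[2]
def at_depth(s,p):
    o,d=ray(s,p);return o+d*s['range_z'][int(round(p[1])),int(round(p[0]))]
def proj(s,P):
    T=s['world_from_camera'];c=T[:3,:3].T@(np.array(P)-T[:3,3]);K=s['mtx']
    return [K[0,0]*c[0]/-c[2]+K[0,2],K[1,1]*-c[1]/-c[2]+K[1,2]]
E
python3 - <<'E'
from h import *
Z=dict(bottle_mid=.0305,finish_line=.014,lens_pivot=.07,lens_handle=.07,standing_bottle=0,jar=0,labels=0,station=0)
for c in('top','scene'):
    s=look(c,c)
    for n,z in Z.items():
        for d in bot.spot_point(c,n)[:3]:
            p=d['position'];print(c,n,round(d['confidence'],2),np.round(p),at_z(s,p,z).round(3))
o=bot.get_obs();print(o['time_s'],o['position'],R.from_rotvec(o['eef_rot']).as_matrix().round(3),bot.grasp_offset)
E
```

```text
top bottle_mid 0.72 [457. 224.] [ 0.355 -0.24   0.03 ]
top bottle_mid 0.51 [294. 207.] [0.411 0.251 0.03 ]
top finish_line 0.64 [252. 204.] [0.422 0.379 0.014]
top lens_pivot 0.79 [250. 173.] [0.512 0.377 0.07 ]
top lens_pivot 0.32 [196. 172.] [0.52  0.538 0.07 ]
top standing_bottle 0.4 [212. 201.] [0.435 0.507 0.   ]
top jar 0.68 [205. 224.] [0.364 0.531 0.   ]
top labels 0.85 [233. 234.] [0.331 0.444 0.   ]
top station 0.75 [272. 204.] [0.422 0.321 0.   ]
top station 0.27 [212. 202.] [0.432 0.507 0.   ]
scene bottle_mid 0.71 [301. 234.] [0.399 0.257 0.03 ]
scene bottle_mid 0.7 [407. 164.] [ 0.358 -0.23   0.03 ]
scene finish_line 0.78 [266. 256.] [0.424 0.375 0.014]
scene lens_pivot 0.6 [246. 228.] [0.508 0.373 0.07 ]
scene lens_pivot 0.49 [238. 301.] [0.332 0.551 0.07 ]
scene lens_handle 0.67 [234. 262.] [0.436 0.477 0.07 ]
scene standing_bottle 0.73 [278. 252.] [0.417 0.337 0.   ]
scene standing_bottle 0.69 [191. 276.] [0.534 0.566 0.   ]
scene standing_bottle 0.69 [235. 263.] [0.48  0.449 0.   ]
scene jar 0.79 [237. 302.] [0.371 0.529 0.   ]
scene labels 0.72 [270. 287.] [0.343 0.436 0.   ]
scene station 0.95 [277. 252.] [0.419 0.335 0.   ]
0.9 [0.25461982 0.62514313 0.23873524] [[ 0.377  0.926  0.   ]
 [ 0.926 -0.377  0.   ]
 [ 0.    -0.    -1.   ]] -0.0187
```

```bash
python3 - <<'E'
import cv2
a=cv2.imread('pics/top.png')[140:260,170:340];b=cv2.imread('pics/scene.png')[190:330,180:350]
a=cv2.resize(a,(595,420),interpolation=2)
cv2.imwrite('pics/t1.png',a)
cv2.imwrite('pics/s1.png',cv2.resize(b,None,fx=4,fy=4,interpolation=2))
E
```

```text
(no output)
```

View pics/t1.png

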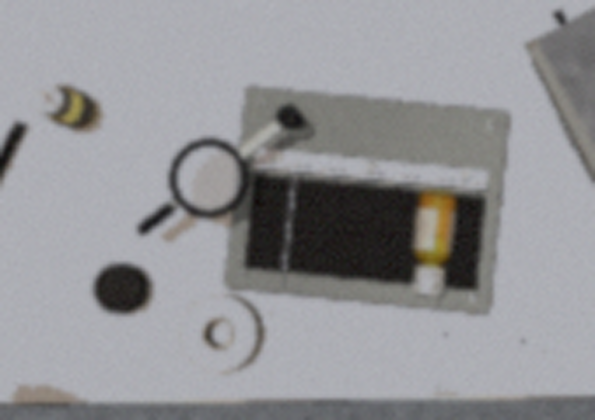

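View pics/s1.png

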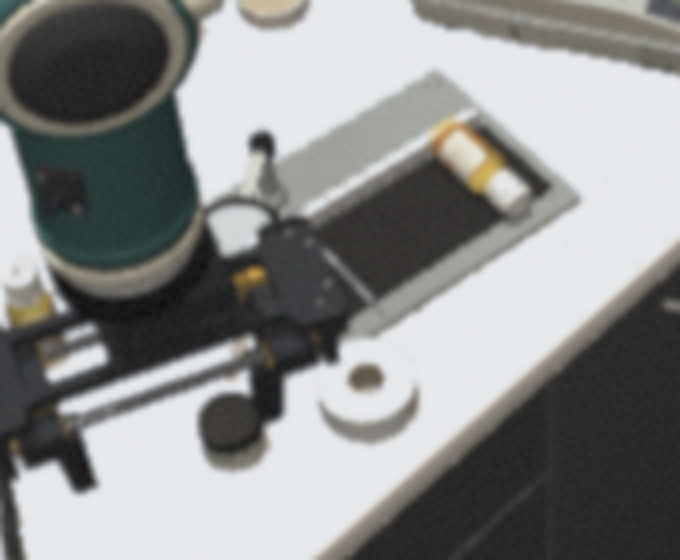

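View pics/scene.png

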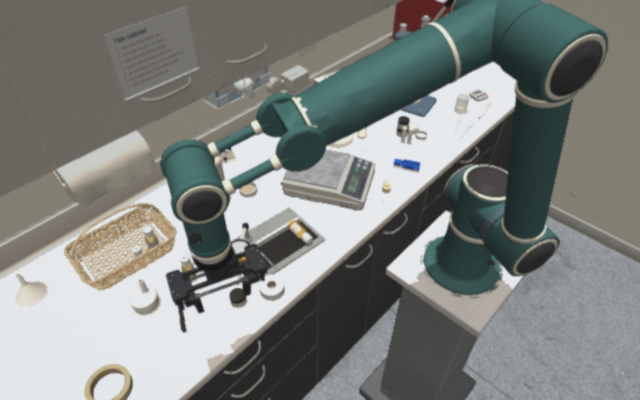

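Target: the amber bottle on the pad, at scene (301,234) and top (294,207). The look-alike at scene (407,164) and top (457,224) is blue and lies off the station, so it's not meant. Rolling goes to +y and the magnifier is aside at about 1 rad. I'll move above the pad and look from close by.

```bash
python3 -m crank '[[[-40,36,-3,9],[-80,72,-6,18],[-120,108,-9,27],[-160,144,-12,36],[-200,180,-15,44],[-240,215,-18,52],[-280,251,-20,60],[-320,287,-20,68]]]' 30
python3 -m crank '[[[0,0,0,4],[0,0,0,4]]]'
python3 - <<'E'
from h import *
o=bot.get_obs();print(o['time_s'],o['position'],R.from_rotvec(o['eef_rot']).as_matrix().round(3),o['grip_width'])
s=look('wrist','w1');print(s['world_from_camera'].round(3))
Z=dict(bottle_mid=.0305,finish_line=.014,lens_pivot=.07,lens_handle=.07,station=0)
for n,z in Z.items():
    for d in bot.spot_point('wrist',n)[:3]:
        p=d['position'];print(n,round(d['confidence'],2),np.round(p),at_z(s,p,z).round(3))
E
```

```text
time_s: 1.7
position: [0.3899, 0.2474, 0.259]
eef_rot: [-3.141, 0.013, -0.002]
contact_force: [0.7, -0.9, 0.6]
grip_width: 0.0301
time_s: 1.9
position: [0.3905, 0.2459, 0.2595]
eef_rot: [-3.137, 0.128, -0.004]
contact_force: [0.5, 0.3, 0.5]
grip_width: 0.0304
1.9 [0.39053608 0.2459153  0.25949102] [[ 0.997 -0.082  0.003]
 [-0.082 -0.997  0.001]
 [ 0.002 -0.002 -1.   ]] 0.03036369201974611
[[ 0.997  0.078  0.022  0.397]
 [-0.081  0.948  0.307  0.326]
 [ 0.003 -0.308  0.951  0.405]
 [ 0.     0.     0.     1.   ]]
bottle_mid 0.92 [334. 160.] [0.41 0.25 0.03]
finish_line 0.56 [338.  53.] [0.425 0.381 0.014]
lens_pivot 0.67 [426.  50.] [0.514 0.369 0.07 ]
lens_pivot 0.58 [339.  56.] [0.422 0.37  0.07 ]
station 0.98 [339. 102.] [0.423 0.322 0.   ]
```

View pics/w1.png

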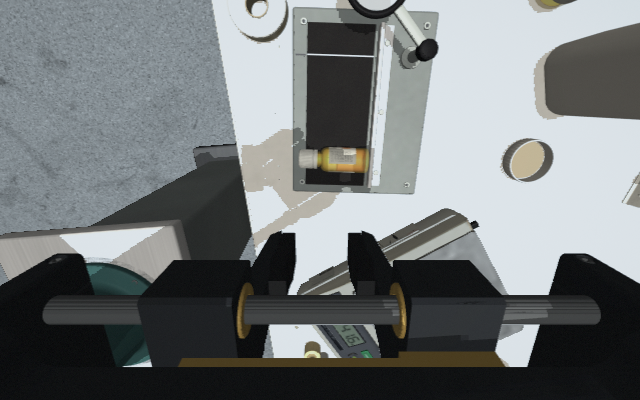

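The wrist view shows the line from (307,54) to (376,56). The bottle lies from cap (300,158) to foot (369,160), its foot near the white fence at column 375. Next I'll get the station frame from the plate corners and the line.

```bash
python3 - <<'E'
from h import *
s=look('wrist');img=s['img']
for z,ps in((.01,[(294,7),(438,12),(414,193),(294,188)]),(.014,[(307,54),(376,56)]),(.0305,[(300,158),(369,160)]),(.026,[(389,26),(375,186)])):
    P=[at_z(s,p,z)[:2] for p in ps];print(z,np.round(P,4).tolist())
    print('  depth z',[at_depth(s,p).round(3).tolist() for p in ps])
m=bot.silhouettes('wrist','bottle_mid')
for d in m[:2]:
    r=d['rect'];print(d['confidence'],r)
d=bot.silhouettes('wrist','station')[0]
ys,xs=np.nonzero(d['pixels'])
k=ys>20;P=np.array([at_z(s,p,.01)[:2] for p in zip(xs[k],ys[k])])
(c,wh,a)=cv2.minAreaRect((P*1000).astype(np.float32));print('station rect',c,wh,a)
ys,xs=np.nonzero(m[0]['pixels']);P=np.array([at_z(s,p,.0305)[:2] for p in zip(xs,ys)])
print('bottle',cv2.minAreaRect((P*1000).astype(np.float32)))
E
```

```text
0.01 [[0.372, 0.4383], [0.5459, 0.4202], [0.523, 0.19], [0.3483, 0.2108]]
  depth z [[0.371, 0.442, -0.002], [0.549, 0.422, 0.001], [0.523, 0.19, 0.01], [0.348, 0.21, 0.008]]
0.014 [[0.3832, 0.3853], [0.4693, 0.3766]]
  depth z [[0.383, 0.386, 0.01], [0.47, 0.377, 0.01]]
0.0305 [[0.3631, 0.258], [0.455, 0.2484]]
  depth z [[0.364, 0.26, 0.041], [0.453, 0.251, 0.045]]
0.026 [[0.4828, 0.4063], [0.4632, 0.21]]
  depth z [[0.487, 0.41, 0.009], [0.466, 0.205, 0.011]]
0.74 [302.0, 150.1, 371.1, 176.4]
station rect (449.34515380859375, 307.18536376953125) (229.99583435058594, 182.44915771484375) 82.68867492675781
bottle ((409.71649169921875, 250.04110717773438), (34.02638626098633, 94.36740112304688), 84.41695404052734)
```

```bash
python3 - <<'E'
from h import *
s=look('wrist')
v,u=np.mgrid[0:400,0:640];K=s['mtx'];d=s['range_z'];T=s['world_from_camera']
C=np.stack([(u-K[0,2])/K[0,0]*d,-(v-K[1,2])/K[1,1]*d,-d],-1)@T[:3,:3].T+T[:3,3]
for y0 in np.arange(.1,.22,.02):
    print(round(y0,2),[ (lambda q: round(float(np.percentile(q,98)),3) if len(q) else None)(C[...,2][(d>0)&(C[...,2]<.15)&(C[...,0]>x0)&(C[...,0]<x0+.04)&(C[...,1]>y0)&(C[...,1]<y0+.02)]) for x0 in (.3,.34,.38,.42,.46,.5,.54)])
# fence/plate rear edge profile along v
for X in (.40,.36,.50): 
    pass
print(s.keys())
E
python3 -m crank '[[[6,9,35,1],[12,18,70,1],[18,27,105,1],[23,35,140,1],[23,35,140,1]]]'
```

```text
0.1 [0.0, 0.0, 0.001, 0.001, 0.074, 0.075, 0.085]
0.12 [0.0, 0.001, 0.001, 0.001, 0.075, 0.085, 0.086]
0.14 [0.001, 0.001, 0.001, 0.001, 0.001, 0.075, 0.085]
0.16 [0.001, 0.001, 0.001, 0.001, 0.001, 0.001, 0.074]
0.18 [0.001, 0.001, 0.009, 0.01, 0.011, 0.011, 0.001]
0.2 [0.001, 0.014, 0.015, 0.026, 0.012, 0.012, 0.001]
dict_keys(['img', 'range_z', 'mtx', 'world_from_camera'])
time_s: 2.9
position: [0.4061, 0.2091, 0.114]
eef_rot: [3.134, -0.148, -0.013]
contact_force: [0.2, 0.1, 0.5]
grip_width: 0.03
```

```bash
python3 -m crank '[[[2,0,30,0],[4,0,60,0],[4,0,82,0],[4,0,89,0],[4,0,89,0]]]'
python3 - <<'E'
from h import *
o=bot.get_obs();print(o['position'],R.from_rotvec(o['eef_rot']).as_matrix().round(3).tolist(),o['contact_force'])
s=look('wrist','w2')
for n,z in dict(bottle_mid=.0305,finish_line=.014).items():
    for d in bot.spot_point('wrist',n)[:3]:
        p=d['position'];print(n,round(d['confidence'],2),np.round(p),at_z(s,p,z).round(4))
E
```

```text
time_s: 3.4
position: [0.4094, 0.2089, 0.0253]
eef_rot: [3.134, -0.147, -0.014]
contact_force: [-1.1, -0.5, 0.3]
grip_width: 0.0302
[0.40941146 0.20885316 0.02533674] [[0.996, -0.094, -0.009], [-0.094, -0.996, -0.004], [-0.008, 0.005, -1.0]] [-1.12364958 -0.47852933  0.31869981]
bottle_mid 0.57 [310. 186.] [0.408  0.2481 0.0305]
```

View pics/w2.png

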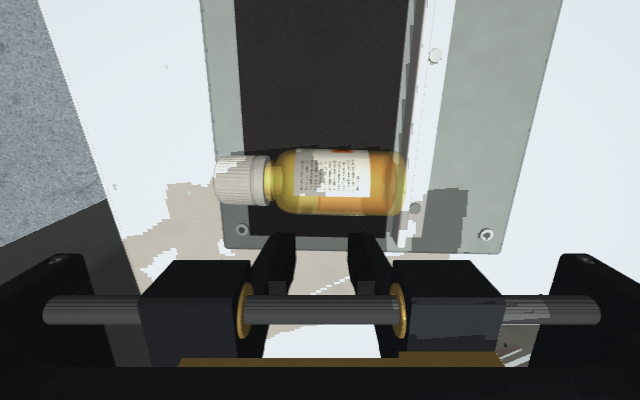

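Fingers straddle the body midline: body columns 275–405, fingertips 270–295 and 348–378. I'll shift about 4 mm towards the foot and start pushing slowly.

```bash
python3 -m crank '[[[3,-6,1,0],[4,-12,1,0],[4,-16,1,0],[4,-20,1,0],[4,-24,1,0],[4,-28,1,0],[4,-32,1,0],[4,-36,1,0]]]'
python3 -m crank '[[[0,-4,0,0],[0,-8,0,0],[0,-12,0,0],[0,-16,0,0],[0,-20,0,0],[0,-24,0,0],[0,-28,0,0],[0,-32,0,0]]]'
python3 - <<'E'
from h import *
s=look('wrist','w3')
for n,z in dict(bottle_mid=.0305,finish_line=.014).items():
    for d in bot.spot_point('wrist',n)[:3]:
        p=d['position'];print(n,round(d['confidence'],2),np.round(p),at_z(s,p,z).round(4))
for d in bot.silhouettes('wrist','bottle_mid')[:1]: 
    ys,xs=np.nonzero(d['pixels']);P=np.array([at_z(s,p,.0305)[:2] for p in zip(xs,ys)])
    print('bottle',cv2.minAreaRect((P*1000).astype(np.float32)))
E
```

```text
time_s: 4.35
position: [0.4182, 0.2451, 0.0256]
eef_rot: [3.135, -0.147, -0.008]
contact_force: [-0.0, -0.6, -1.0]
grip_width: 0.0301
time_s: 5.15
position: [0.4212, 0.2772, 0.0255]
eef_rot: [3.135, -0.148, -0.008]
contact_force: [0.3, -0.5, 1.0]
grip_width: 0.0299
bottle_mid 0.77 [303. 208.] [0.4151 0.3045 0.0305]
bottle ((412.79388427734375, 304.6649475097656), (36.92532730102539, 99.64013671875), 84.72415161132812)
```

View pics/w3.png

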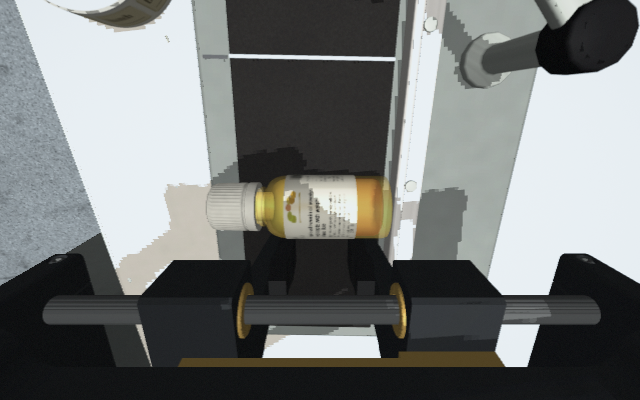

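It's rolling square, body from (265,208) to (391,208). The line now shows clearly from (230,56) to (395,59).

```bash
python3 - <<'E'
from h import *
s=look('wrist')
a,b=[at_z(s,p,.014)[:2] for p in((230,56),(395,59))]
print(a,b,np.degrees(np.arctan2(*(b-a)[::-1])))
u=(b-a)/np.linalg.norm(b-a);v=np.array([-u[1],u[0]])
o=bot.get_obs();t=o['position'][:2]
print('tcp',t,'tcp to line',(a-t)@v,'bottle y',(np.array([.414,.3046])-a)@v, 'tool axes',R.from_rotvec(o['eef_rot']).as_matrix()[:2,:2])
E
```

```text
[0.38569417 0.38265037] [0.46830367 0.37352768] -6.30172318787438
tcp [0.42106881 0.27684508] tcp to line 0.10128311537568123 bottle y -0.07447179887955463 tool axes [[ 0.99557969 -0.0937462 ]
 [-0.0937636  -0.9955904 ]]
```

```bash
python3 -m crank '[[[0,-4,0,0],[0,-8,0,0],[0,-12,0,0],[0,-16,0,0],[0,-20,0,0],[0,-24,0,0],[0,-28,0,0],[0,-32,0,0]]]'
python3 -m crank '[[[0,-4,0,0],[0,-8,0,0],[0,-12,0,0],[0,-15,0,0],[0,-17,0,0],[0,-19,0,0],[0,-20,0,0],[0,-20,0,0]]]'
python3 - <<'E'
from h import *
s=look('wrist','w4')
cv2.imwrite('pics/w4c.png',s['img'][60:260,150:470,::-1])
for n,z in dict(bottle_mid=.0305,finish_line=.014).items():
    for d in bot.spot_point('wrist',n)[:3]:
        p=d['position'];print(n,round(d['confidence'],2),np.round(p),at_z(s,p,z).round(4))
for d in bot.silhouettes('wrist','bottle_mid')[:1]: 
    ys,xs=np.nonzero(d['pixels']);P=np.array([at_z(s,p,.0305)[:2] for p in zip(xs,ys)])
    print('bottle',cv2.minAreaRect((P*1000).astype(np.float32)))
print(bot.get_obs()['position'])
E
```

```text
time_s: 6.2
position: [0.4241, 0.3091, 0.0253]
eef_rot: [3.135, -0.147, -0.009]
contact_force: [-0.7, 0.2, 0.1]
grip_width: 0.0305
time_s: 7.0
position: [0.426, 0.3291, 0.0252]
eef_rot: [3.135, -0.147, -0.009]
contact_force: [0.1, 0.6, 0.1]
grip_width: 0.0302
bottle_mid 0.89 [301. 206.] [0.419  0.3577 0.0305]
finish_line 0.69 [310. 162.] [0.4251 0.3773 0.014 ]
finish_line 0.17 [316. 236.] [0.424  0.3306 0.014 ]
bottle ((417.44952392578125, 356.9102478027344), (36.26425552368164, 99.89085388183594), 84.80553436279297)
[0.42596222 0.3288788  0.02520854]
```

View pics/w4.png

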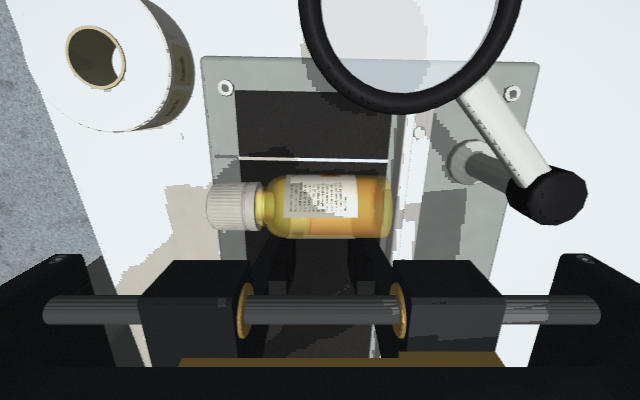

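```bash
python3 -m crank '[[[0,-3,0,0],[0,-6,0,0],[0,-9,0,0],[0,-12,0,0],[0,-14,0,0],[0,-16,0,0],[0,-18,0,0],[0,-20,0,0]]]'
python3 -m crank '[[[0,0,0,0],[0,0,0,0],[0,10,0,0],[0,20,0,0],[0,30,0,0],[0,30,0,0]]]'
python3 - <<'E'
from h import *
s=look('wrist','w5')
L=B=None
for n,z in dict(bottle_mid=.0305,finish_line=.014).items():
    for d in bot.spot_point('wrist',n)[:3]:
        p=d['position'];print(n,round(d['confidence'],2),np.round(p),at_z(s,p,z).round(4))
for d in bot.silhouettes('wrist','bottle_mid')[:1]: 
    ys,xs=np.nonzero(d['pixels']);P=np.array([at_z(s,p,.0305)[:2] for p in zip(xs,ys)])
    print('bottle',cv2.minAreaRect((P*1000).astype(np.float32)))
for q in ((.425,.3775,.014),(.384,.3817,.014)): print('line proj',proj(s,q))
E
```

```text
time_s: 8.0
position: [0.4278, 0.3489, 0.0251]
eef_rot: [3.135, -0.148, -0.009]
contact_force: [0.5, 0.4, -0.1]
grip_width: 0.0298
time_s: 8.6
position: [0.4243, 0.3172, 0.0249]
eef_rot: [3.134, -0.149, -0.011]
contact_force: [-0.6, -0.2, -0.2]
grip_width: 0.0298
bottle_mid 0.81 [301. 146.] [0.4211 0.3773 0.0305]
bottle ((419.66522216796875, 378.3014831542969), (33.72304916381836, 99.45211791992188), 84.67473602294922)
line proj [np.float64(310.59802353769163), np.float64(139.8356495736221)]
line proj [np.float64(235.3087364423316), np.float64(139.19858849544164)]
```

View pics/w5.png

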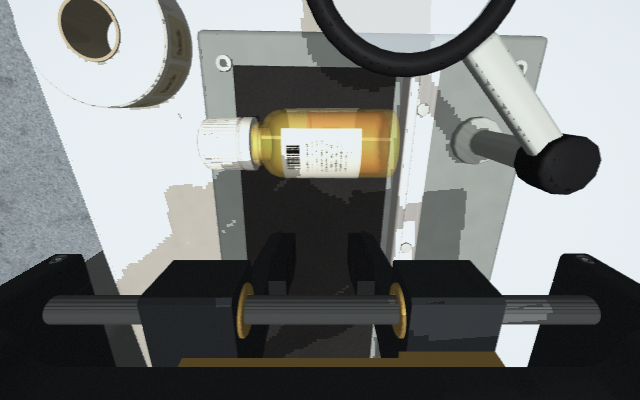

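The bottle rests at y' ≈ 0 mm and square (body 262–398 at row 143, projected line at row 140). Next: go up, close the fingers and look at the magnifier.

```bash
python3 -m crank '[[[0,0,-40,0],[0,0,-80,0],[0,0,-120,0],[0,-20,-155,0],[0,-45,-190,0],[0,-75,-210,0],[0,-100,-210,0],[0,-100,-210,0]]]' 0
python3 - <<'E'
from h import *
s=look('wrist','w6')
cs=('wrist','top')
t=look('top')
for c,S in(('wrist',s),('top',t)):
  for n,z in dict(bottle_mid=.0305,finish_line=.014,lens_pivot=.07,lens_handle=.07,standing_bottle=0,jar=0).items():
    for d in bot.spot_point(c,n)[:2]:
        p=d['position'];print(c,n,round(d['confidence'],2),np.round(p),at_z(S,p,z).round(4))
print(at_z(t,(214.9,202.6),.07))
print(bot.get_obs()['position'])
E
```

```text
time_s: 9.6
position: [0.4364, 0.4225, 0.2365]
eef_rot: [-3.138, 0.144, 0.005]
contact_force: [-0.2, -0.3, -0.5]
grip_width: 0.0008
wrist bottle_mid 0.6 [314. 204.] [0.4233 0.3742 0.0305]
wrist finish_line 0.56 [314. 192.] [0.4238 0.3845 0.014 ]
wrist lens_handle 0.78 [313. 124.] [0.4334 0.48   0.07  ]
wrist standing_bottle 0.66 [390.  38.] [0.5334 0.5668 0.    ]
wrist jar 0.72 [266.  88.] [0.376  0.5239 0.    ]
wrist jar 0.64 [391. 212.] [0.5305 0.3406 0.    ]
top bottle_mid 0.82 [455. 221.] [ 0.3628 -0.2331  0.0305]
top finish_line 0.7 [252. 205.] [0.42   0.3809 0.014 ]
top lens_pivot 0.7 [250. 172.] [0.516 0.375 0.07 ]
top standing_bottle 0.56 [250. 202.] [0.4295 0.389  0.    ]
top jar 0.47 [208. 223.] [0.3664 0.5202 0.    ]
[0.42639025 0.48094606 0.07      ]
[0.43587781 0.41907044 0.23514056]
```

View pics/w6.png

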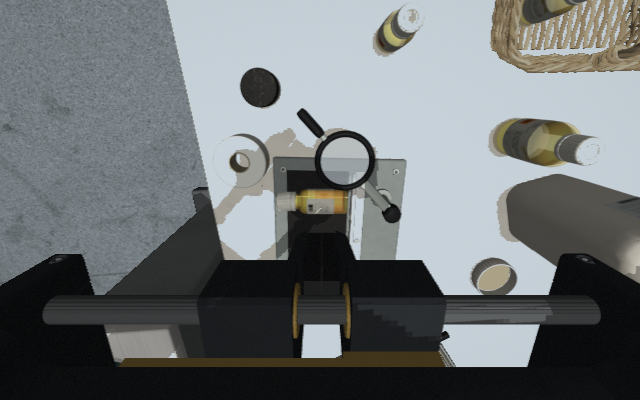

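The handle mid is at (312,123), so q ≈ 0.85, and the bottle still sits at (315,203). The push has to come from the handle's +x,+y side, so I'll compute the arc in tool axes.

```bash
cat > arc.py <<'E'
from h import *
import sys
o=bot.get_obs();M=R.from_rotvec(o['eef_rot']).as_matrix();t=o['position'];print(o['joints'].round(2) if hasattr(o['joints'],'round') else o['joints'],t,o['contact_force'])
y=np.radians(-6);u=np.array([np.cos(y),np.sin(y)]);v=np.array([-u[1],u[0]])
yaw=np.arctan2(M[1,0],M[0,0]);piv=np.array([.425,.3775])+.089*u;r=.146
for q,d,z in [(.85,.032,.15),(.85,.032,.058)]+[(q,.0145,.058) for q in np.arange(.85,-.06,-.05)]:
    p=piv+r*(-np.cos(q)*u+np.sin(q)*v)+d*(np.sin(q)*u+np.cos(q)*v)
    D=np.array([*p,z])-t
    print(round(q,2),d,z,(M.T@D*1000).round(1),'tw',np.degrees(q-y*1+yaw).round(1) if 0 else np.degrees(yaw-(y-q)).round(1))
E
python3 arc.py
```

```text
[0.72 0.14 1.76 0.   1.25 0.82] [0.43587781 0.41907044 0.23514056] [ 0.53839011 -0.91260184 -0.1673095 ]
0.85 0.032 0.15 [ 11.5 -88.5  84.8] tw 49.3
0.85 0.032 0.058 [ 12.  -88.7 176.8] tw 49.3
0.85 0.0145 0.058 [ -1.3 -77.3 176.9] tw 49.3
0.8 0.0145 0.058 [ -7.2 -73.  177. ] tw 46.4
0.75 0.0145 0.058 [-12.8 -68.3 177. ] tw 43.6
0.7 0.0145 0.058 [-18.3 -63.4 177. ] tw 40.7
0.65 0.0145 0.058 [-23.4 -58.2 177.1] tw 37.8
0.6 0.0145 0.058 [-28.4 -52.7 177.1] tw 35.0
0.55 0.0145 0.058 [-33.  -47.1 177.2] tw 32.1
0.5 0.0145 0.058 [-37.3 -41.2 177.2] tw 29.2
0.45 0.0145 0.058 [-41.4 -35.  177.3] tw 26.4
0.4 0.0145 0.058 [-45.1 -28.7 177.3] tw 23.5
0.35 0.0145 0.058 [-48.5 -22.2 177.3] tw 20.6
0.3 0.0145 0.058 [-51.6 -15.6 177.4] tw 17.8
0.25 0.0145 0.058 [-54.4  -8.8 177.4] tw 14.9
0.2 0.0145 0.058 [-56.8  -1.8 177.4] tw 12.0
0.15 0.0145 0.058 [-58.8   5.2 177.5] tw 9.2
0.1 0.0145 0.058 [-60.5  12.3 177.5] tw 6.3
0.05 0.0145 0.058 [-61.9  19.5 177.5] tw 3.4
-0.0 0.0145 0.058 [-62.9  26.8 177.5] tw 0.6
-0.05 0.0145 0.058 [-63.5  34.1 177.6] tw -2.3
```

```bash
python3 -m crank '[[[2,-15,10,8],[4,-30,25,16],[6,-45,40,24],[8,-60,55,32],[10,-75,70,40],[11,-88,85,48],[11,-88,85,49],[11,-88,85,49]]]'
python3 - <<'E'
from h import *
s=look('wrist','w7')
for n,z in dict(lens_handle=.07,lens_pivot=.07,bottle_mid=.0305).items():
    for d in bot.spot_point('wrist',n)[:2]:
        p=d['position'];print(n,round(d['confidence'],2),np.round(p),at_z(s,p,z).round(4))
o=bot.get_obs();print(o['position'],proj(s,np.array([*o['position'][:2],.07])))
E
```

```text
time_s: 11.1
position: [0.4544, 0.5051, 0.1495]
eef_rot: [2.791, -1.429, -0.006]
contact_force: [0.4, 0.7, 0.4]
grip_width: 0.0004
lens_handle 0.61 [330. 238.] [0.4313 0.4782 0.07  ]
lens_pivot 0.72 [488. 232.] [0.5167 0.3696 0.07  ]
[0.45518033 0.5053359  0.15126725] [np.float64(320.9383832277363), np.float64(200.12925174930456)]
```

View pics/w7.png

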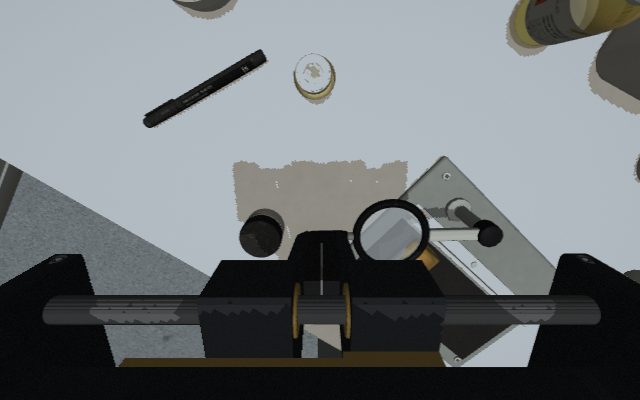

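Arm lies level in the picture (row 232–238, pivot at 488) with the finger on its far side and about 20 mm clear. I'll descend.

```bash
python3 -m crank '[[[0,0,30,0],[0,0,60,0],[0,0,85,0],[0,0,93,0],[0,0,93,0]]]'; python3 arc.py
```

```text
time_s: 11.8
position: [0.4542, 0.5043, 0.0574]
eef_rot: [2.79, -1.432, -0.006]
contact_force: [0.7, -0.6, 0.6]
grip_width: 0.0003
[0.8  0.43 1.74 0.   0.98 1.75] [0.45423357 0.50426489 0.05737934] [ 0.68981073 -0.63294964  0.62785403]
0.85 0.032 0.15 [ -0.8  -1.2 -92.6] tw 0.4
0.85 0.032 0.058 [-0.7 -1.8 -0.6] tw 0.4
0.85 0.0145 0.058 [-0.8 15.7 -0.5] tw 0.4
0.8 0.0145 0.058 [-1.4 23.1 -0.5] tw -2.5
0.75 0.0145 0.058 [-1.6 30.4 -0.4] tw -5.4
0.7 0.0145 0.058 [-1.5 37.7 -0.4] tw -8.2
0.65 0.0145 0.058 [-0.9 45.  -0.3] tw -11.1
0.6 0.0145 0.058 [-0.1 52.3 -0.3] tw -14.0
0.55 0.0145 0.058 [ 1.2 59.5 -0.3] tw -16.8
0.5 0.0145 0.058 [ 2.8 66.7 -0.2] tw -19.7
0.45 0.0145 0.058 [ 4.7 73.8 -0.2] tw -22.6
0.4 0.0145 0.058 [ 7.  80.7 -0.1] tw -25.4
0.35 0.0145 0.058 [ 9.7 87.6 -0.1] tw -28.3
0.3 0.0145 0.058 [12.7 94.3 -0. ] tw -31.2
0.25 0.0145 0.058 [ 16.  100.8  -0. ] tw -34.0
0.2 0.0145 0.058 [ 19.6 107.2   0. ] tw -36.9
0.15 0.0145 0.058 [2.360e+01 1.134e+02 1.000e-01] tw -39.8
0.1 0.0145 0.058 [2.790e+01 1.193e+02 1.000e-01] tw -42.6
0.05 0.0145 0.058 [3.240e+01 1.251e+02 1.000e-01] tw -45.5
-0.0 0.0145 0.058 [ 37.2 130.6   0.2] tw -48.3
-0.05 0.0145 0.058 [ 42.3 135.9   0.2] tw -51.2
```

```bash
python3 -m crank '[[[0,8,0,0],[-1,16,0,0],[-1,23,0,-3],[-2,30,0,-5],[-2,38,0,-8],[-1,45,0,-11],[0,52,0,-14],[1,60,0,-17]]]'
python3 arc.py | sed -n '1p;12,$p'
```

```text
time_s: 12.6
position: [0.4061, 0.4689, 0.0596]
eef_rot: [2.976, -1.001, -0.005]
contact_force: [0.5, -0.2, 0.0]
grip_width: 0.0005
[0.82 0.33 1.88 0.   0.94 1.46] [0.40611771 0.46894136 0.05959084] [ 0.50712593 -0.19059998  0.01859916]
0.45 0.0145 0.058 [-0.3 14.7  1.6] tw -5.4
0.4 0.0145 0.058 [-0.1 22.   1.7] tw -8.3
0.35 0.0145 0.058 [ 0.4 29.3  1.7] tw -11.1
0.3 0.0145 0.058 [ 1.3 36.6  1.7] tw -14.0
0.25 0.0145 0.058 [ 2.5 43.8  1.7] tw -16.9
0.2 0.0145 0.058 [ 4.1 51.   1.7] tw -19.7
0.15 0.0145 0.058 [ 6.1 58.   1.7] tw -22.6
0.1 0.0145 0.058 [ 8.4 65.   1.7] tw -25.5
0.05 0.0145 0.058 [11.1 71.8  1.8] tw -28.3
-0.0 0.0145 0.058 [14.1 78.5  1.8] tw -31.2
-0.05 0.0145 0.058 [17.4 85.1  1.8] tw -34.1
```

```bash
python3 -m crank '[[[0,7,1,-3],[0,15,2,-5],[0,22,2,-8],[0,29,2,-11],[1,37,2,-14],[2,44,2,-17],[3,48,2,-19],[4,51,2,-20]]]'
python3 arc.py | sed -n '1p;17,$p'; python3 - <<'E'
from h import *
for c in('wrist','top'):
  s=look(c,'q_'+c)
  for n,z in dict(lens_handle=.07,lens_pivot=.07,lens_arm=.07).items():
    for d in (bot.spot_point(c,n) if n!='lens_arm' else [])[:2]:
        p=d['position'];print(c,n,round(d['confidence'],2),np.round(p),at_z(s,p,z).round(4))
E
```

```text
time_s: 13.4
position: [0.3784, 0.4262, 0.0593]
eef_rot: [-3.106, 0.468, 0.003]
contact_force: [-0.5, 0.1, 0.3]
grip_width: 0.0003
[0.8  0.24 1.99 0.   0.91 1.1 ] [0.37843392 0.42616687 0.05932472] [-0.46276965  0.12524413  0.28527074]
0.2 0.0145 0.058 [0.2 0.3 1.3] tw 0.3
0.15 0.0145 0.058 [-0.3  7.6  1.3] tw -2.5
0.1 0.0145 0.058 [-0.6 14.9  1.3] tw -5.4
0.05 0.0145 0.058 [-0.4 22.3  1.3] tw -8.3
-0.0 0.0145 0.058 [ 0.1 29.6  1.3] tw -11.1
-0.05 0.0145 0.058 [ 1.  36.9  1.3] tw -14.0
top lens_handle 0.57 [241. 218.] [0.3792 0.4043 0.07  ]
top lens_pivot 0.7 [250. 171.] [0.5176 0.3765 0.07  ]
top lens_pivot 0.69 [236. 216.] [0.3844 0.4183 0.07  ]
```

View pics/q_wrist.png

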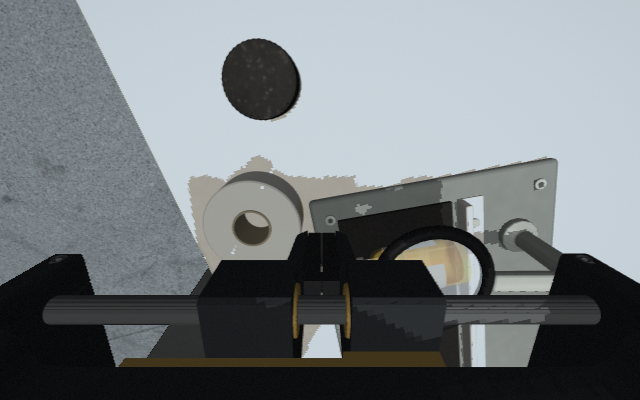

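The ring swings ahead of the finger (ring at 440,270). I'll finish slowly, watching the force at the stop.

```bash
python3 -m crank '[[[0,5,1,-2],[0,10,1,-4],[0,15,1,-5],[0,19,1,-7],[0,22,1,-8],[0,25,1,-10],[0,27,1,-11],[0,28,1,-11]]]'
python3 -m crank '[[[0,1,0,0],[0,2,0,0]]]'; python3 -m crank '[[[0,1,0,0],[0,2,0,0]]]';python3 arc.py | sed -n '1p;19,$p'
```

```text
time_s: 14.5
position: [0.3708, 0.4004, 0.0573]
eef_rot: [-3.135, 0.171, 0.003]
contact_force: [0.5, 6.0, -3.7]
grip_width: 0.0003
time_s: 14.7
position: [0.3709, 0.4002, 0.0574]
eef_rot: [-3.131, 0.173, 0.002]
contact_force: [0.1, 10.1, -5.5]
grip_width: 0.0005
time_s: 14.9
position: [0.3709, 0.4002, 0.0576]
eef_rot: [-3.127, 0.175, 0.001]
contact_force: [0.3, 10.0, -6.4]
grip_width: 0.0004
[0.77 0.2  2.05 0.01 0.89 0.88] [0.37089733 0.40023216 0.05756209] [ 0.26396258 10.0315547  -6.42594186]
0.1 0.0145 0.058 [  1.3 -12.1  -0.3] tw 5.3
0.05 0.0145 0.058 [ 0.1 -4.8 -0.4] tw 2.5
-0.0 0.0145 0.058 [-0.8  2.5 -0.5] tw -0.4
-0.05 0.0145 0.058 [-1.3  9.8 -0.5] tw -3.3
```

The handle stands against a firm stop: 10 N with no motion, 2.5 mm from the predicted q=0. I'll back off, rise and check.

```bash
python3 -m crank '[[[0,-5,0,0],[0,-15,0,0],[0,-30,0,0],[0,-40,-30,0],[0,-40,-70,0],[0,-30,-110,0],[0,10,-150,0],[0,50,-180,0]]]'
python3 -m crank '[[[0,0,0,0],[0,0,0,0]]]'
python3 - <<'E'
from h import *
for c in('wrist','top'):
  s=look(c,'e_'+c)
  for n,z in dict(lens_handle=.07,lens_pivot=.07,bottle_mid=.0305,finish_line=.014,standing_bottle=0,jar=0,labels=0).items():
    for d in bot.spot_point(c,n)[:2]:
        p=d['position'];print(c,n,round(d['confidence'],2),np.round(p),at_z(s,p,z).round(4))
  if c=='wrist':
    y=np.radians(-6);u=np.array([np.cos(y),np.sin(y)])
    for k in(-.052,.004,.089): print('expected handle/ring/pivot',np.round(proj(s,[*(np.array([.425,.3775])+k*u),.07])))
E
```

```text
time_s: 15.7
position: [0.3665, 0.3549, 0.2357]
eef_rot: [-3.126, 0.172, -0.002]
contact_force: [1.1, 0.3, -0.0]
grip_width: 0.0001
time_s: 15.9
position: [0.3674, 0.3558, 0.2375]
eef_rot: [-3.123, 0.174, -0.006]
contact_force: [-0.5, 0.5, -0.4]
grip_width: 0.0003
wrist lens_handle 0.98 [327. 152.] [0.3786 0.3834 0.07  ]
wrist lens_pivot 0.8 [447. 150.] [0.5118 0.3705 0.07  ]
wrist finish_line 0.67 [362. 144.] [0.4248 0.3795 0.014 ]
wrist standing_bottle 0.7 [324. 153.] [0.3753 0.3713 0.    ]
wrist jar 0.9 [310.  26.] [0.3741 0.525  0.    ]
wrist jar 0.22 [363. 184.] [0.4241 0.3216 0.    ]
wrist labels 0.78 [284. 106.] [0.3294 0.4383 0.    ]
expected handle/ring/pivot [322. 153.]
expected handle/ring/pivot [373. 152.]
expected handle/ring/pivot [449. 152.]
top lens_handle 0.67 [270. 203.] [0.4236 0.3178 0.07  ]
top lens_handle 0.59 [248. 220.] [0.3721 0.3834 0.07  ]
top lens_pivot 0.64 [251. 172.] [0.5163 0.3732 0.07  ]
top bottle_mid 0.86 [458. 222.] [ 0.3599 -0.2441  0.0305]
top finish_line 0.94 [253. 204.] [0.4246 0.3769 0.014 ]
top standing_bottle 0.46 [252. 204.] [0.4254 0.385  0.    ]
top jar 0.31 [248. 219.] [0.3786 0.3966 0.    ]
top labels 0.39 [230. 234.] [0.3305 0.4524 0.    ]
```

View pics/e_wrist.png

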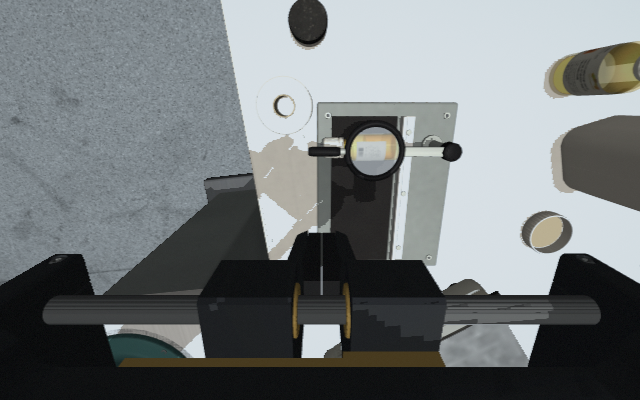

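```bash
python3 -c "
from cell import bot
print(bot.job_done())"
```

```text
the job is handed in; nothing more can be done
None
```

I rolled the amber bottle about 130 mm along the pad, roughly 1¼ turns, pushing its side slowly with both fingertips, and never gripped or lifted it. It came to rest on the line. I then pushed the magnifier in by its handle until it met its stop, raised the arm clear and handed the job in at about 16 s of robot time. The hand-in gives no verdict.

**What the last checks showed:**
- **Bottle:** after the final push its middle measured within about 1 mm of the line and about 5 mm to the cap side. Its axis was within about 1° of the line. After the swing it shows in place through the lens, though the network no longer picked it out there, so I have no second measurement.
- **Turns:** I did not measure the turn angle. It follows from the distance rolled, and the label faces changed in the pictures as expected.
- **Magnifier:** it stopped firmly at 10 N with no further motion. In the final picture the arm lies about 0.01 rad from its stop.
- **Bystanders:** jar and label roll were where they started in the last wrist view, within measurement error. The standing bottle was out of that view; it was last seen in place before the swing, and I kept about 10 cm from it.

**Checks that disagreed:** the first wide view put the plate edges and the line 6 to 12 mm apart from the given dimensions. I relied on the closer views instead, which agreed with each other. The top camera also gave several mistaken finds, such as naming the line or handle as the standing bottle, which I discarded.

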